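# Set a pine block against the fence and red stop

## Robot

A 6-joint arm with a two-finger parallel gripper is mounted at the origin on the work surface. World frame = base frame: x ahead of the robot, y to its left, z up, the work surface at z = 0. Lengths are in m, angles in rad, forces in N, time in s.
With the tool pointing down it reaches from about 0.4 to 0.925 m from the base axis. Payload 3.4 kg.
Tool frame: the origin (TCP) lies at the very end of the fingers, on their centre line; the grasp point (between the pads) lies 19 mm behind it (bot.pinch_z is the distance from the TCP to the grasp point, in m); z points along the fingers, y is the line along which they close (so a half turn about z gives the same grasp; the last joint's range is limited). The gripper opens to 85 mm and grips with 20 to 120 N. Pads are 22 mm wide; open, the fingers measure 114 mm over their backs; the gripper's body (76 mm by 85 mm) begins 54 mm behind the grasp point. The pads swing forward as they close: fully open they stand 13 mm farther back than shut.
Start: joints at [1.167, 0.307, 1.506, -0, 1.328, -0.073], TCP at [0.187, 0.544, 0.231] pointing down, gripper open.
Joint ranges: [-3.12, 3.12], [-1.05, 2.28], [0.14, 2.33], [-1.42, 4.57], [0.1, 2.73], [-2.68, 2.68]. Speed limits (rad/s): [2.57, 2.57, 3.14, 3.14, 3.14, 3.14].

## Interface

Orientations are given as a unit quaternion [x, y, z, w].
In Python, from plant import telemetry, viewer, order, bot gives the robot as it stands. The module is installed in compiled form; this text tells all that it offers.
- The arm moves only by the tool arm_command, never from a script. Its argument "plan" is a list of rows, each a list of 3 entries, a list of its own where there are three numbers: the turn, a rotation vector about the tool's x, y, z in rad, then the shift along the tool's x, y, z in mm, then the finger opening in mm, from 0 to 85.4. In form: [[[wx, wy, wz], [dx, dy, dz], grip], ...]. A call has 1 to 10 rows; each row is the pose to reach, as a shift and turn from the pose commanded when the call began, along the tool's axes at that moment; what a row does not reach only later rows make up. A row lasts 1/12 s, in which the tool goes at most 41.7 mm and 7.16 degrees, less where a joint would pass 70% of its speed; a pose out of reach is approached as far as the arm can. A call with a gripper value outside its range is refused whole. The fingers move at their own pace and stop on an object; the grip force is fixed at half the most. Time passes only in rows, so rows that repeat a pose let the fingers close. It gives the time, the measured TCP pose, the force, the opening and the grip force at its end, in the units of the state.
- telemetry.read_state(): the state, without advancing time (a new reading comes with each control period).
- viewer.camera(name): name is "scene" or "top" or "wrist"; returns the picture (480x640x3 uint8, red, green, blue); there is no depth.
- viewer.calibration(name): a dict with "fx", "fy", "cx", "cy" (pixels), "world_to_cam" (4x4, takes a point from world to camera coordinates); the wrist camera has in their place "T_tool_cam" (4x4, takes a point from camera to tool coordinates, whose origin is the TCP and whose axes are the flange's). Camera axes: x right, y up, looking along -z (the intrinsics and any distortion apply to the point x, -y, -z); pixel columns grow to the right and rows downward; lengths in m; the calibration is good to about 2 mm. A picture is of the moment at which its call begins: read the wrist's pose just before it. calibration takes no time and is no camera call.
- order.hand_in(): hands the job in; it is judged then, once.
Trained networks look in the newest picture that a camera, given by its name, has taken for a name from the list of things; names that differ only in an ending like _2 or _b are one class to them, and where a whole thing is asked for, a point or a joint stands for the part that bears it (a point fixed in the world has none). Each returns a list of dicts, best first, with "p" (0 to 1); they miss things now and then, are a little off and sometimes report something else, mostly with a low value. They report only what shows in the picture. A call takes as long as a camera call. They do not tell look-alikes from the thing itself.
- viewer.find_in(camera, label): "extent" ([centre column, centre row, width, height] in pixels, round what is visible of it).
- viewer.cut_out(camera, label): "pixels" (480x640 bool, what is visible of it) and "extent" ([centre column, centre row, width, height] in pixels, round what is visible of it).
- viewer.landmark_of(camera, label): "pixel" ([row, column] in pixels: a listed point, or the origin of a listed thing).
The state is a dict: "t": time; "qpos": joint angles; "qvel": joint speeds; "tau": joint torques, N m; "position": TCP position; "eef_rot": TCP orientation; "ft_force": force on the tool from outside, world axes, zero at the start; "ft_torque": the same for the moment, N m; "finger_gap": opening from 0.0 (shut) to 1.0 (fully open); "grip_force": force on a finger pad.
Only numpy, scipy, OpenCV 4.12 (cv2) and the standard library are available. Lean on these libraries where they do the work, as an engineer would, in place of code of your own. Each camera call takes 0.05 s, during which the arm holds its last target. There are 200 camera calls.

## Task

Push the pale pine block along the bench until its long side lies flat against the aluminium fence and its end butts against the red stop, between the two stops, ready for sawing. Only push it with the fingers: do not lift, tip or carry it. Leave the other loose things on the bench where they are, and finish with the hand clear of everything.

Things in the scene. Friction and masses are not known exactly. Their poses are not given: they have to be found in the camera images.
- pine_block: Loose pale pine block lying flat, 88 mm (its x) by 150 mm (its y, the long way) by 40 mm high, about 0.2 to 0.4 kg, square edges; origin at the centre of its underside, z up. It starts askew between the robot and the fence, its x roughly towards the fence. It slides on the bench under a few newtons.
- fence: Straight aluminium fence fixed to the bench, 480 mm long (its y) and 34 mm high; origin at the centre of the underside of its upright bar, which is 40 mm thick. Its flat working face looks along its -x (towards the robot), 20 mm from the origin. A 6 mm high foot with bolt heads up to 11 mm runs along the other side, out to x = 70 mm.
- red_stop: Red stop block, rigidly fixed against the fence's working face, axes parallel to the fence's: 64 (x) by 30 (y) by 36 mm high, bolt head to 40 mm; origin at the centre of its underside, 53 mm from the fence origin along the fence's -x. Near either end of the fence, the yellow stop near the other (360 to 440 mm apart); its working face looks to the yellow stop, 15 mm from its origin.
- yellow_stop: Yellow stop block, same shape and size as the red one and likewise fixed, near the other end of the fence; not used in this job. Origin at the centre of its underside.
- dark_offcut: Loose dark wood offcut, 90 (x) by 44 (y) by 40 mm high, bystander; origin at the centre of its underside.
- spray_can: Loose standing white can with orange label, 64 mm diameter, 130 mm high, bystander; origin at the centre of its underside.
- glue_bottle: Loose standing green bottle with yellow label and red cap, 60 mm diameter, 150 mm high, bystander; origin at the centre of its underside.
- screw_jar: Loose standing jar with steel cap, 60 mm diameter, 75 mm high, bystander; origin at the centre of its underside.
- hammer: Loose hammer lying to the left of the fence as seen from the robot, about 260 mm long along its x, bystander; origin under its middle.
- screwdriver: Loose black-handled screwdriver lying on the bench, about 200 mm long along its x, bystander; origin under its middle.
- tape_measure: Loose green tape measure standing on the bench, 62 (x) by 34 (y) by 60 mm high, bystander; origin at the centre of its underside.
Things that resemble listed ones, but are neither listed nor needed, are in the scene too. What is shaped like the pine_block but pink or purple is not meant. Of the things that look like the red_stop, take the one that is farthest from the robot's base at the start.

How it is judged:
By the outcome, as a careful person would: the job done as asked, in the order asked, and still so for the second after the job is handed in, with the robot touching nothing.
It also fails if it takes over 40 s, if anything falls off the work surface, if the arm or the gripper's body presses on something with over 40 N, if the wrist force passes 120 N, or if a joint passes its speed limit or range.

## Working session

There is one attempt and no reset: what is moved stays moved. The work goes in short steps, Python scripts to look and compute and a tool call to move; the robot and the scene stay as the last step left them, time stands still between calls to the robot, and variables do not carry over. Pictures are saved under pics/ and viewed, at most 10 in all, crops included, and the job is handed in when it is done.

Besides the shell and the picture viewer there is one more tool, called by a JSON object that holds its "fn" and its "kwargs", one argument or row to a line. arm_command: Moves the arm, as the interface text tells. Its arguments: {"type":"object","properties":{"plan":{"type":"array"}},"required":["plan"]}

```bash
mkdir -p pics
python3 - <<'E'
from plant import telemetry, viewer
import cv2, numpy as np
s=telemetry.read_state(); print({k:np.round(s[k],3).tolist() for k in ('t','position','eef_rot','finger_gap')})
for c in ('top','scene'):
    im=viewer.camera(c); cv2.imwrite(f'pics/{c}0.png',im[:,:,::-1])
    k=viewer.calibration(c); print({a:np.round(b,4).tolist() for a,b in k.items()})
    for n in ('pine_block','red_stop','yellow_stop','fence'):
        print(c,n,[(np.round(d['extent']).tolist(),round(d['p'],2)) for d in viewer.find_in(c,n)])
E
```

```text
{'t': 0.0, 'position': [0.187, 0.543, 0.23], 'eef_rot': [0.165, 0.986, -0.001, -0.0], 'finger_gap': 0.998}
{'fx': 474.405, 'fy': 474.405, 'cx': 319.6654, 'cy': 243.5017, 'world_to_cam': [[-0.0164, -0.9999, 0.0045, -0.0089], [0.9986, -0.0162, 0.0507, -0.4462], [-0.0507, 0.0053, 0.9987, -1.1437], [0.0, 0.0, 0.0, 1.0]]}
top pine_block [([323.0, 219.0, 66.0, 40.0], 0.94), ([156.0, 350.0, 69.0, 46.0], 0.87), ([484.0, 306.0, 75.0, 61.0], 0.56)]
top red_stop [([387.0, 235.0, 14.0, 26.0], 0.82), ([404.0, 163.0, 25.0, 28.0], 0.75), ([377.0, 278.0, 23.0, 25.0], 0.75)]
top yellow_stop [([245.0, 192.0, 19.0, 27.0], 0.89)]
top fence [([319.0, 151.0, 200.0, 72.0], 0.67)]
{'fx': 556.9024, 'fy': 556.9024, 'cx': 321.9888, 'cy': 245.2068, 'world_to_cam': [[-0.6344, 0.773, -0.005, 0.2671], [-0.5455, -0.443, 0.7115, 0.2119], [0.5477, 0.4541, 0.7027, -1.5834], [0.0, 0.0, 0.0, 1.0]]}
scene pine_block [([238.0, 158.0, 58.0, 35.0], 0.83), ([291.0, 265.0, 69.0, 59.0], 0.82), ([506.0, 270.0, 78.0, 61.0], 0.59)]
scene red_stop [([189.0, 254.0, 31.0, 23.0], 0.9), ([254.0, 226.0, 30.0, 26.0], 0.81), ([291.0, 212.0, 22.0, 28.0], 0.73)]
scene yellow_stop [([337.0, 316.0, 26.0, 28.0], 0.84)]
scene fence [([248.0, 315.0, 204.0, 122.0], 0.95), ([407.0, 412.0, 96.0, 118.0], 0.62)]
```

View pics/top0.png

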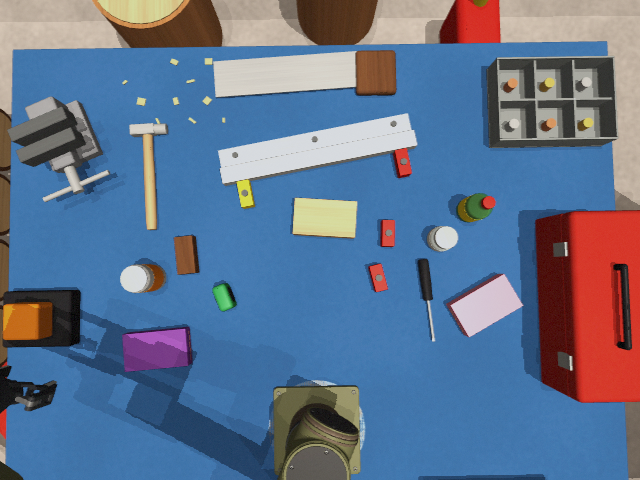

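View pics/scene0.png

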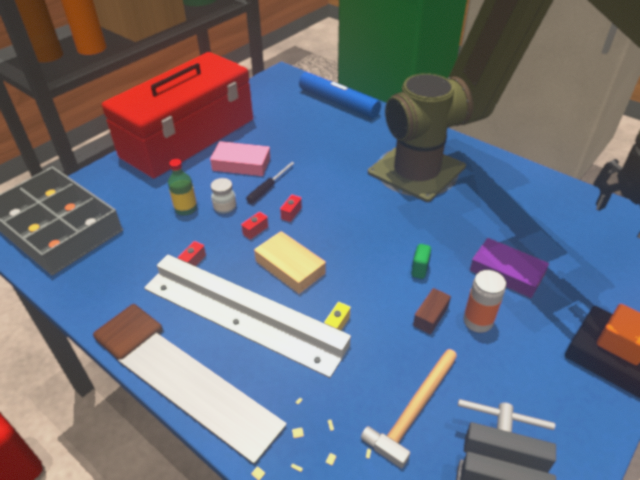

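The top view shows the pine block at (325,218), pale yellow; the purple one at (156,350) and the pink one at (485,305) are look-alikes. Red stop candidates are (403,162), (388,233) and (377,278). The one at (403,162) touches the fence and is farthest from the base, so it is the one meant. The yellow stop is at (245,192).

```bash
cat > h.py <<'E'
from plant import telemetry, viewer
import cv2, numpy as np
def ray(c,uv,z):
    k=viewer.calibration(c); M=np.array(k['world_to_cam']); R,t=M[:3,:3],M[:3,3]
    uv=np.atleast_2d(np.array(uv,float))
    d=np.stack([(uv[:,0]-k['cx'])/k['fx'],-(uv[:,1]-k['cy'])/k['fy'],-np.ones(len(uv))],1)@R
    o=-R.T@t; s=(z-o[2])/d[:,2]; return (o+d*s[:,None])[:,:2]
def rect(mask,z,c='top'):
    cs,_=cv2.findContours(mask.astype(np.uint8),cv2.RETR_EXTERNAL,cv2.CHAIN_APPROX_NONE)
    q=max(cs,key=cv2.contourArea)[:,0]
    w=ray(c,q,z)*1000; r=cv2.minAreaRect(w.astype(np.float32)); return np.round(r[0],1),np.round(r[1],1),round(r[2],2),np.round(cv2.boxPoints(r),1)
E
python3 - <<'E'
from h import *
im=viewer.camera('top'); 
for n,z in (('pine_block',.04),('red_stop',.036),('yellow_stop',.036),('fence',.034)):
    for d in viewer.cut_out('top',n): print(n,round(d['p'],2),np.round(d['extent']),*[str(x).replace('\n','') for x in rect(d['pixels'],z)])
for n in ('fence','red_stop','yellow_stop','pine_block'):
    for d in viewer.landmark_of('top',n): print(n,np.round(d['pixel']),ray('top',d['pixel'][::-1],0).round(4),round(d['p'],2))
hsv=cv2.cvtColor(im,cv2.COLOR_RGB2HSV)
big=cv2.resize(im[95:295,205:465],None,fx=3,fy=3,interpolation=cv2.INTER_CUBIC)
cv2.imwrite('pics/crop0.png',big[:,:,::-1])
E
```

```text
pine_block 0.91 [156. 350.  68.  49.] [203.9 369. ] [ 94.9 161.4] 4.44 [[150.3 445.7] [162.8 284.9] [257.5 292.2] [244.9 453.1]]
pine_block 0.69 [485. 306.  73.  58.] [ 294.1 -402.5] [ 95.4 158.9] 28.95 [[ 213.9 -356. ] [ 290.9 -495.1] [ 374.3 -448.9] [ 297.4 -309.8]]
pine_block 0.66 [326. 221.  66.  42.] [506.2 -27.6] [150.8  90.3] 85.6 [[ 455.4  -99.3] [ 545.4 -106.2] [ 557.    44.2] [ 466.9   51.1]]
red_stop 0.85 [404. 162.  25.  28.] [ 636.3 -217.5] [69.9 39. ] 11.05 [[ 598.3 -205.1] [ 605.7 -243.3] [ 674.3 -230. ] [ 666.9 -191.7]]
red_stop 0.8 [387. 235.  13.  26.] [ 467.3 -178.4] [31.1 62.3] 88.68 [[ 435.8 -193.2] [ 498.1 -194.7] [ 498.8 -163.6] [ 436.5 -162.2]]
red_stop 0.71 [379. 278.  25.  27.] [ 361.9 -151.4] [64.4 33.6] 13.47 [[ 326.7 -142.6] [ 334.5 -175.2] [ 397.1 -160.2] [ 389.3 -127.6]]
yellow_stop 0.69 [248. 195.  19.  31.] [566.6 159.3] [66.2 33.7] 10.53 [[531.  169.8] [537.1 136.6] [602.3 148.7] [596.1 181.9]]
fence 0.98 [317. 151. 197.  72.] [673.7 -12.2] [ 91.8 476.6] 10.26 [[ 586.1  214.2] [ 671.  -254.8] [ 761.4 -238.5] [ 676.5  230.5]]
fence [160. 321.] [[ 0.6547 -0.0235]] 0.88
red_stop [277. 375.] [[ 0.363  -0.1496]] 0.9
red_stop [164. 401.] [[ 0.6396 -0.2223]] 0.69
red_stop [234. 386.] [[ 0.4661 -0.1812]] 0.64
red_stop [237. 437.] [[ 0.4587 -0.3053]] 0.56
yellow_stop [193. 249.] [[0.5751 0.1552]] 0.86
pine_block [306. 482.] [[ 0.2884 -0.4111]] 0.88
pine_block [220. 322.] [[ 0.5053 -0.0218]] 0.71
pine_block [348. 159.] [[0.2001 0.3772]] 0.58
```

View pics/crop0.png

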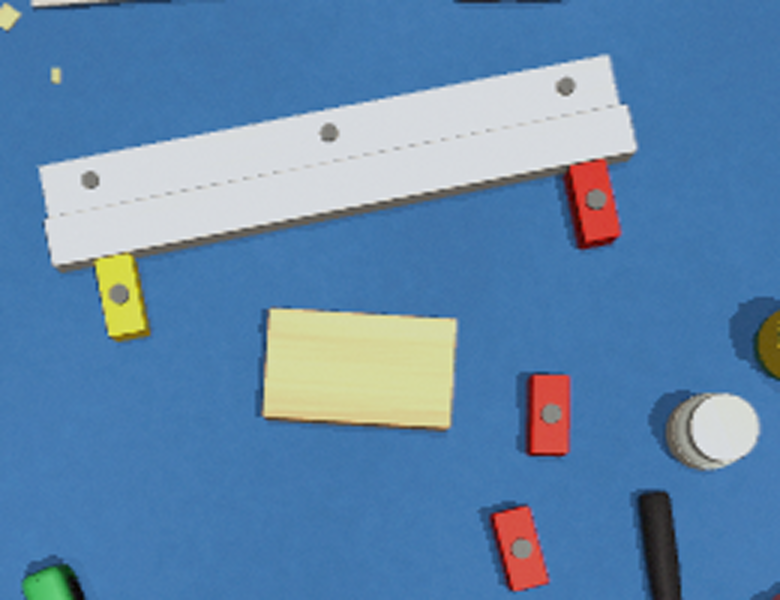

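The crop confirms it: the pine block corners are near crop (269,309), (457,319), (450,428) and (263,416). The red stop that touches the fence is at crop (594,203). The two other red blocks, at (548,414) and (519,548), stand free.

Run:
```python
from h import *
f=lambda p,z:(ray('top',np.array(p)/3+[205-1/3,95-1/3],z)*1000).round(1)
F=f([(53,265),(636,152)],.034);print('fence',F, 'ang',np.degrees(np.arctan2(*(F[0]-F[1])[::-1])))
R=f([(568,163),(605,158),(619,236),(583,245)],.036);print('red',R.tolist())
Y=f([(97,256),(133,254),(146,333),(110,338)],.036);print('yel',Y.tolist())
B=f([(269,309),(457,319),(450,428),(263,416)],.04);print('blk',B.tolist(),B.mean(0))
u=(F[0]-F[1])/np.linalg.norm(F[0]-F[1]); n=np.array([u[1],-u[0]]); print('u(fence +y)',u,'n(fence +x)',n)
for nm,P in (('F',F),('R',R),('Y',Y),('B',B)): print(nm,[( round((p-F[1])@n,1),round((p-F[1])@u,1)) for p in P])
print('decoy',[(round((p-F[1])@n),round((p-F[1])@u)) for p in np.array([[436,-193],[498,-194],[498.8,-163.6],[436.5,-162]])])
```

```text
fence [[ 594.1  215.1]
 [ 678.4 -254.2]] ang 100.18339580587528
red [[669.8, -198.9], [673.4, -228.7], [610.0, -238.3], [603.2, -209.2]]
yel [[600.4, 179.6], [601.6, 150.8], [537.9, 141.0], [534.4, 169.7]]
blk [[555.0, 42.6], [544.7, -106.8], [457.9, -99.5], [469.8, 48.5]] [506.85 -28.8 ]
u(fence +y) [-0.17679952  0.98424689] n(fence +x) [0.98424689 0.17679952]
F [(np.float64(-0.0), np.float64(476.8)), (np.float64(0.0), np.float64(0.0))]
R [(np.float64(1.3), np.float64(55.9)), (np.float64(-0.4), np.float64(26.0)), (np.float64(-64.5), np.float64(27.7)), (np.float64(-66.1), np.float64(57.6))]
Y [(np.float64(-0.1), np.float64(440.8)), (np.float64(-4.0), np.float64(412.2)), (np.float64(-68.4), np.float64(413.8)), (np.float64(-66.8), np.float64(442.7))]
B [(np.float64(-69.0), np.float64(313.9)), (np.float64(-105.5), np.float64(168.7)), (np.float64(-189.7), np.float64(191.2)), (np.float64(-151.8), np.float64(334.8))]
decoy [(-228, 103), (-167, 91), (-161, 121), (-222, 134)]
```

```bash
cat >> h.py <<'E'
from scipy.spatial.transform import Rotation as Ro
O=np.array([678.4,-254.2]); U=np.array([-.1768,.9842]); N=np.array([.9842,.1768])
def go(n,u,z,ydir=None,T=None):
    s=telemetry.read_state(); R=Ro.from_quat(s['eef_rot']); p=np.array(s['position'])*1000
    xy=O+n*N+u*U; d=R.inv().apply(np.array([*xy,z])-p)
    w=np.zeros(3)
    if ydir is not None:
        c=[]
        for sg in (1,-1):
            y=np.array([*ydir,0])*sg; Z=np.array([0,0,-1.]); x=np.cross(y,Z)
            c.append((R.inv()*Ro.from_matrix(np.stack([x,y,Z],1))).as_rotvec())
        print('rot',[v.round(3) for v in c])
    print((n,u,z),'world',xy.round(0),'shift',d.round(1))
def st():
    s=telemetry.read_state(); p=np.array(s['position'])*1000; q=p[:2]-O
    print('t',s['t'],'nuz',(q@N).round(1),(q@U).round(1),p[2].round(1),'ft',np.round(s['ft_force'],1),'j6',round(s['qpos'][5],2), 'gap',s['finger_gap'])
E
python3 - <<'E'
from h import *
st(); 
x,y=400-O[0],250-O[1]
go(x*N[0]+y*N[1],x*U[0]+y*U[1],200,U)
go(-232,262,200,U)
for n in ('tape_measure','dark_offcut','spray_can','glue_bottle','screw_jar'):
    for d in viewer.landmark_of('top',n)[:1]:
        w=ray('top',d['pixel'][::-1],0)[0]*1000-O; print(n,(w@N).round(),(w@U).round(),round(d['p'],2))
E
```

```text
t 0.95 nuz -342.8 872.3 231.3 ft [0.4 0.2 0. ] j6 -0.07 gap 1.001755296895402
rot [array([-0.   , -0.   , -0.509]), array([-0.   ,  0.   ,  2.633])]
(np.float64(-184.85871999999995), np.float64(545.45476), 200) world [400. 250.] shift [-297.1 -208.7   31.3]
rot [array([-0.   , -0.   , -0.509]), array([-0.   ,  0.   ,  2.633])]
(-232, 262, 200) world [404. -37.] shift [-394.  -479.2   31.3]
tape_measure -272.0 525.0 0.81
dark_offcut -157.0 595.0 0.88
spray_can -192.0 690.0 0.89
glue_bottle -174.0 -105.0 0.85
screw_jar -228.0 -11.0 0.61
```

{"fn": "arm_command", "kwargs": {
  "plan": [
    [[0,0,-0.1],[-33,-23,0],85],
    [[0,0,-0.2],[-66,-46,0],85],
    [[0,0,-0.3],[-99,-69,0],85],
    [[0,0,-0.4],[-132,-92,0],85],
    [[0,0,-0.509],[-165,-116,0],85],
    [[0,0,-0.509],[-198,-139,0],85],
    [[0,0,-0.509],[-231,-162,0],85],
    [[0,0,-0.509],[-264,-185,0],85],
    [[0,0,-0.509],[-297,-209,0],85],
    [[0,0,-0.509],[-297,-209,0],85]
  ]
}}

```text
t: 2.03
position: [0.4041, 0.2442, 0.2316]
eef_rot: [-0.086, 0.996, -0.002, 0.002]
ft_force: [-0.1, 0.6, 0.3]
finger_gap: 0.996
grip_force: 0.0
```

Run:
```python
from h import *
st(); go(-228,262,100,U); go(-228,262,6)
```

```text
t 2.0333 nuz -181.9 539.0 231.6 ft [-0.1  0.6  0.3] j6 -1.28 gap 0.9961443758258655
rot [array([-0.004,  0.003, -0.006]), array([0.005, 0.006, 3.135])]
(-228, 262, 100) world [408. -37.] shift [  44.8 -276.9  132.5]
(-228, 262, 6) world [408. -37.] shift [  45.1 -276.5  226.5]
```

{"fn": "arm_command", "kwargs": {
  "plan": [
    [[0,0,0],[6,-35,0],85],
    [[0,0,0],[12,-70,0],85],
    [[0,0,0],[18,-105,0],85],
    [[0,0,0],[24,-140,0],85],
    [[0,0,0],[30,-175,0],85],
    [[0,0,0],[36,-210,0],85],
    [[0,0,0],[42,-245,0],85],
    [[0,0,0],[45,-277,10],85],
    [[0,0,0],[45,-277,50],85],
    [[0,0,0],[45,-277,90],85]
  ]
}}

```text
t: 2.87
position: [0.4077, -0.0331, 0.1424]
eef_rot: [-0.087, 0.996, -0.001, 0.004]
ft_force: [0.6, -0.6, -0.9]
finger_gap: 0.997
grip_force: 0.0
```

{"fn": "arm_command", "kwargs": {
  "plan": [
    [[0,0,0],[0,0,30],85],
    [[0,0,0],[0,0,60],85],
    [[0,0,0],[0,0,90],85],
    [[0,0,0],[0,0,115],85],
    [[0,0,0],[0,0,134],85],
    [[0,0,0],[0,0,134],85]
  ]
}}

```text
t: 3.37
position: [0.4025, -0.0302, 0.0046]
eef_rot: [-0.089, 0.996, 0.001, -0.003]
ft_force: [-1.1, 0.2, 0.5]
finger_gap: 0.999
grip_force: 0.0
```

Run:
```python
from h import *
st(); im=viewer.camera('scene'); 
cv2.imwrite('pics/s1.png',cv2.resize(im[130:350,150:420],None,fx=2.7,fy=2.7)[:,:,::-1])
go(-105,262,8,U)
```

```text
t 3.3667 nuz -232.0 269.2 4.6 ft [-1.1  0.2  0.5] j6 -1.93 gap 0.9988427442009667
rot [array([ 0.002, -0.004,  0.001]), array([ 7.000e-03,  3.000e-03, -3.141e+00])]
(-105, 262, 8) world [529. -15.] shift [-126.1   -7.    -2.5]
```

View pics/s1.png

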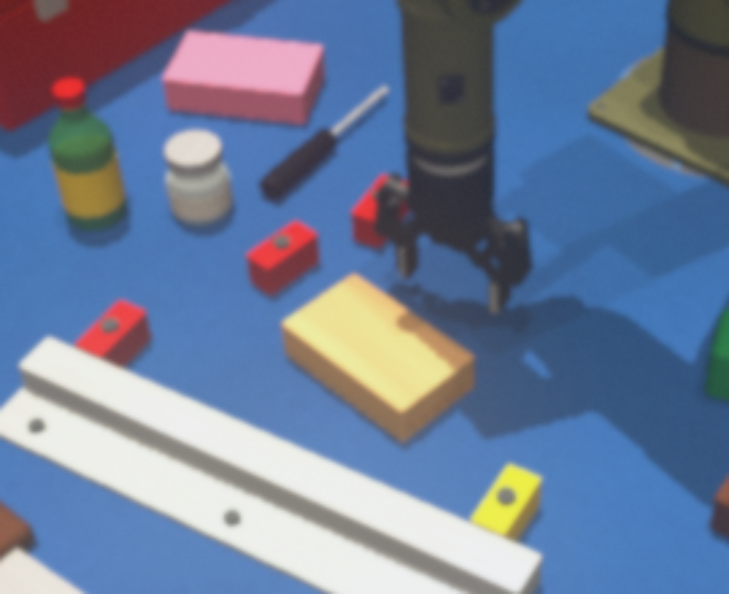

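The scene view shows both open fingers behind the block on the robot side, clear of everything. Next I push towards the fence.

{"fn": "arm_command", "kwargs": {
  "plan": [
    [[0,0,0],[-14,-3,0],85],
    [[0,0,0],[-26,-6,0],85],
    [[0,0,0],[-36,-8,0],85],
    [[0,0,0],[-46,-8,0],85],
    [[0,0,0],[-56,-8,0],85],
    [[0,0,0],[-66,-8,0],85],
    [[0,0,0],[-76,-8,0],85],
    [[0,0,0],[-86,-8,0],85],
    [[0,0,0],[-96,-8,0],85],
    [[0,0,0],[-96,-8,0],85]
  ]
}}

```text
t: 4.25
position: [0.504, -0.0215, 0.0075]
eef_rot: [-0.089, 0.996, -0.0, 0.002]
ft_force: [0.5, 0.4, 0.4]
finger_gap: 0.994
grip_force: 0.0
```

Run:
```python
from h import *
st(); im=viewer.camera('top'); 
cv2.imwrite('pics/t2.png',cv2.resize(im[95:295,205:465],None,fx=3,fy=3,interpolation=cv2.INTER_CUBIC)[:,:,::-1])
go(-105,262,8,U)
```

```text
t 4.25 nuz -130.5 259.9 7.5 ft [0.5 0.4 0.4] j6 -1.88 gap 0.9942495631049408
rot [array([-0.001,  0.003,  0.001]), array([-5.000e-03, -1.000e-03, -3.141e+00])]
(-105, 262, 8) world [529. -15.] shift [-26.5   2.   -0.5]
```

View pics/t2.png

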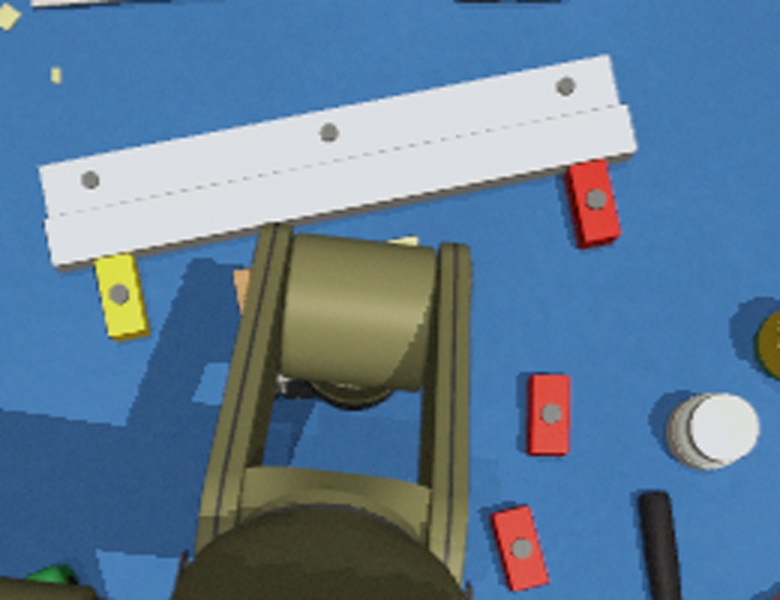

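The arm hides most of the block in this view. Its left edge at (240,290) and its top right corner at (415,240) show that it has moved and turned towards the fence. I push on slowly.

{"fn": "arm_command", "kwargs": {
  "plan": [
    [[0,0,0],[-6,0,0],85],
    [[0,0,0],[-12,0,0],85],
    [[0,0,0],[-18,0,0],85],
    [[0,0,0],[-23,0,0],85],
    [[0,0,0],[-27,0,0],85],
    [[0,0,0],[-30,0,0],85],
    [[0,0,0],[-30,0,0],85]
  ]
}}

```text
t: 4.88
position: [0.5313, -0.0164, 0.0073]
eef_rot: [-0.089, 0.996, -0.0, 0.001]
ft_force: [1.0, -0.4, 0.3]
finger_gap: 0.995
grip_force: 0.0
```

```bash
python3 -c "
from h import *
st()"
```

```text
t 4.8833 nuz -102.7 260.1 7.3 ft [ 1.  -0.4  0.3] j6 -1.86 gap 0.9953530286065954
```

{"fn": "arm_command", "kwargs": {
  "plan": [
    [[0,0,0],[-2,0,0],85],
    [[0,0,0],[-4,0,0],85],
    [[0,0,0],[-5,0,0],85],
    [[0,0,0],[-5,0,0],85]
  ]
}}

```text
t: 5.22
position: [0.5351, -0.0155, 0.0073]
eef_rot: [-0.089, 0.996, 0.0, 0.0]
ft_force: [-1.3, -0.2, 0.4]
finger_gap: 0.994
grip_force: 0.8
```

{"fn": "arm_command", "kwargs": {
  "plan": [
    [[0,0,0],[-1,0,0],85],
    [[0,0,0],[-2,0,0],85],
    [[0,0,0],[-2,0,0],85]
  ]
}}

```text
t: 5.47
position: [0.5361, -0.0153, 0.0073]
eef_rot: [-0.089, 0.996, 0.0, -0.001]
ft_force: [-4.2, -0.5, 2.4]
finger_gap: 0.995
grip_force: 2.1
```

{"fn": "arm_command", "kwargs": {
  "plan": [
    [[0,0,0],[-1,0,0],85],
    [[0,0,0],[-2,0,0],85],
    [[0,0,0],[-3,0,0],85],
    [[0,0,0],[-3,0,0],85]
  ]
}}

```text
t: 5.8
position: [0.536, -0.0151, 0.007]
eef_rot: [-0.089, 0.996, 0.0, -0.004]
ft_force: [-9.5, -4.6, 5.4]
finger_gap: 0.994
grip_force: 4.8
```

{"fn": "arm_command", "kwargs": {
  "plan": [
    [[0,0,0],[8,0,0],85],
    [[0,0,0],[25,0,0],85],
    [[0,0,0],[25,0,-35],85],
    [[0,0,0],[25,0,-70],85],
    [[0,0,0.11],[15,25,-100],70],
    [[0,0,0.22],[5,50,-125],60],
    [[0,0,0.33],[-5,75,-140],45],
    [[0,0,0.44],[-15,95,-140],30],
    [[0,0,0.55],[-30,112,-140],30],
    [[0,0,0.66],[-40,112,-140],30]
  ]
}}

```text
t: 6.63
position: [0.5616, 0.1065, 0.1487]
eef_rot: [0.24, 0.971, 0.002, 0.002]
ft_force: [0.1, -0.6, -0.9]
finger_gap: 0.35
grip_force: 0.0
```

{"fn": "arm_command", "kwargs": {
  "plan": [
    [[0,0,0.11],[0,0,0],30],
    [[0,0,0.22],[0,0,0],30],
    [[0,0,0.33],[0,0,0],30],
    [[0,0,0.44],[0,0,0],30],
    [[0,0,0.55],[0,0,0],30],
    [[0,0,0.66],[0,0,0],30],
    [[0,0,0.77],[0,0,0],30],
    [[0,0,0.88],[0,0,0],30],
    [[0,0,0.91],[0,0,0],30]
  ]
}}

```text
t: 7.38
position: [0.5608, 0.1031, 0.1476]
eef_rot: [0.643, 0.766, 0.001, 0.001]
ft_force: [-0.4, 0.2, -0.1]
finger_gap: 0.351
grip_force: 0.0
```

Run:
```python
from h import *
st(); go(-45,372,8,N)
im=viewer.camera('scene')
cv2.imwrite('pics/s3.png',cv2.resize(im[150:390,130:410],None,fx=2.5,fy=2.5,interpolation=cv2.INTER_CUBIC)[:,:,::-1])
```

```text
t 7.3833 nuz -52.6 372.4 147.6 ft [-0.4  0.2 -0.1] j6 -0.07 gap 0.3510154026085793
rot [array([ 0.003, -0.   , -0.004]), array([-1.000e-03, -5.000e-03,  3.138e+00])]
(-45, 372, 8) world [568. 104.] shift [ -0.5   7.1 139.6]
```

View pics/s3.png

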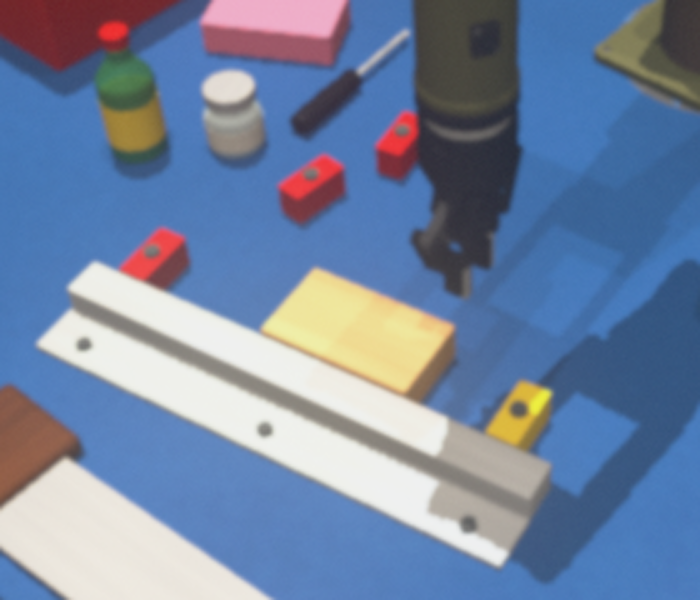

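The block's long side lies flat against the fence. Its left end has top corners near crop (455,327) and (408,392).

Run:
```python
from h import *
for p in ((455,326),(408,392),(317,267),(262,328)):
    w=ray('scene',np.array(p)/2.5+[130,150],.04)[0]*1000-O; print((w@N).round(1),(w@U).round(1))
w=ray('scene',np.array((187,240))/2.5+[130,150],.036)[0]*1000-O; print('red corner',w@N,w@U)
```

```text
-87.6 338.1
-3.3 340.5
-89.1 189.9
-2.7 189.5
red corner -62.20814413874894 59.492048517672515
```

{"fn": "arm_command", "kwargs": {
  "plan": [
    [[0,0,0],[0,7,35],30],
    [[0,0,0],[0,7,70],30],
    [[0,0,0],[0,7,100],30],
    [[0,0,0],[0,7,125],30],
    [[0,0,0],[0,7,139],30],
    [[0,0,0],[0,7,139],30]
  ]
}}

```text
t: 7.93
position: [0.5645, 0.1038, 0.005]
eef_rot: [0.641, 0.768, -0.002, -0.002]
ft_force: [-0.2, 0.1, 0.8]
finger_gap: 0.353
grip_force: 0.0
```

```bash
python3 -c "
from h import *
st(); go(-45,224,8,N)"
```

```text
t 7.9333 nuz -48.8 372.5 5.0 ft [-0.2  0.1  0.8] j6 -0.07 gap 0.35260088383454025
rot [array([-0.005, -0.001,  0.002]), array([ 1.00e-03, -7.00e-03, -3.14e+00])]
(-45, 224, 8) world [595. -42.] shift [-148.5    3.5   -3.1]
```

{"fn": "arm_command", "kwargs": {
  "plan": [
    [[0,0,0],[-12,2,-2],30],
    [[0,0,0],[-22,3,-2],30],
    [[0,0,0],[-34,3,-2],30],
    [[0,0,0],[-46,3,-2],30],
    [[0,0,0],[-58,3,-2],30],
    [[0,0,0],[-70,3,-2],30],
    [[0,0,0],[-82,3,-2],30],
    [[0,0,0],[-94,3,-2],30],
    [[0,0,0],[-106,3,-2],30],
    [[0,0,0],[-116,3,-2],30]
  ]
}}

```text
t: 8.77
position: [0.59, -0.0112, 0.0103]
eef_rot: [0.641, 0.767, -0.0, -0.0]
ft_force: [-0.2, 3.0, 1.8]
finger_gap: 0.352
grip_force: 1.6
```

{"fn": "arm_command", "kwargs": {
  "plan": [
    [[0,0,0],[-8,0,0],30],
    [[0,0,0],[-15,0,0],30],
    [[0,0,0],[-21,0,0],30],
    [[0,0,0],[-26,0,0],30],
    [[0,0,0],[-30,0,0],30],
    [[0,0,0],[-32,0,0],30],
    [[0,0,0],[-32,0,0],30]
  ]
}}

```text
t: 9.35
position: [0.5956, -0.0418, 0.0102]
eef_rot: [0.641, 0.768, -0.0, 0.0]
ft_force: [-0.2, -0.0, 0.4]
finger_gap: 0.353
grip_force: 0.0
```

```bash
python3 -c "
from h import *
st(); go(-45,218,8,N)"
```

```text
t 9.35 nuz -43.9 223.7 10.2 ft [-0.2 -0.   0.4] j6 -0.32 gap 0.353147263077681
rot [array([-0.   ,  0.001,  0.001]), array([-1.00e-03, -0.00e+00, -3.14e+00])]
(-45, 218, 8) world [596. -48.] shift [-5.7 -1.1  2.2]
```

{"fn": "arm_command", "kwargs": {
  "plan": [
    [[0,0,0],[-2,0,0],30],
    [[0,0,0],[-4,0,0],30],
    [[0,0,0],[-5,0,0],30],
    [[0,0,0],[-5,0,0],30]
  ]
}}

```text
t: 9.68
position: [0.5964, -0.0463, 0.0101]
eef_rot: [0.641, 0.768, -0.0, -0.0]
ft_force: [0.2, 0.5, -0.3]
finger_gap: 0.354
grip_force: 0.4
```

{"fn": "arm_command", "kwargs": {
  "plan": [
    [[0,0,0],[-1,0,0],30],
    [[0,0,0],[-2,0,0],30],
    [[0,0,0],[-3,0,0],30],
    [[0,0,0],[-3,0,0],30]
  ]
}}

```text
t: 10.02
position: [0.5965, -0.0482, 0.0102]
eef_rot: [0.641, 0.767, 0.0, -0.001]
ft_force: [-1.6, 4.9, -0.4]
finger_gap: 0.353
grip_force: 2.4
```

{"fn": "arm_command", "kwargs": {
  "plan": [
    [[0,0,0],[-1,0,0],30],
    [[0,0,0],[-2,0,0],30],
    [[0,0,0],[-3,0,0],30],
    [[0,0,0],[-3,0,0],30]
  ]
}}

```text
t: 10.35
position: [0.5963, -0.0483, 0.0102]
eef_rot: [0.641, 0.767, 0.001, -0.003]
ft_force: [-1.3, 14.2, 2.1]
finger_gap: 0.35
grip_force: 7.0
```

{"fn": "arm_command", "kwargs": {
  "plan": [
    [[0,0,0],[8,0,0],30],
    [[0,0,0],[40,0,0],30],
    [[0,0,0],[50,0,-35],30],
    [[0,0,0],[50,0,-70],30],
    [[0,0,0],[50,0,-110],30],
    [[0,0,0],[85,0,-135],30],
    [[0,0,0],[125,0,-140],30],
    [[0,0,0],[165,-10,-140],30],
    [[0,0,0],[200,-20,-140],30],
    [[0,0,0],[200,-20,-140],30]
  ]
}}

```text
t: 11.18
position: [0.5391, 0.146, 0.1509]
eef_rot: [0.639, 0.769, 0.0, -0.001]
ft_force: [-0.3, -0.2, 0.6]
finger_gap: 0.353
grip_force: 0.0
```

Run:
```python
from h import *
st(); im=viewer.camera('top')
cv2.imwrite('pics/t4.png',cv2.resize(im[110:240,270:440],None,fx=4.5,fy=4.5,interpolation=cv2.INTER_CUBIC)[:,:,::-1])
```

```text
t 11.1833 nuz -66.4 418.5 150.9 ft [-0.3 -0.2  0.6] j6 0.0 gap 0.3527423500234197
```

View pics/t4.png

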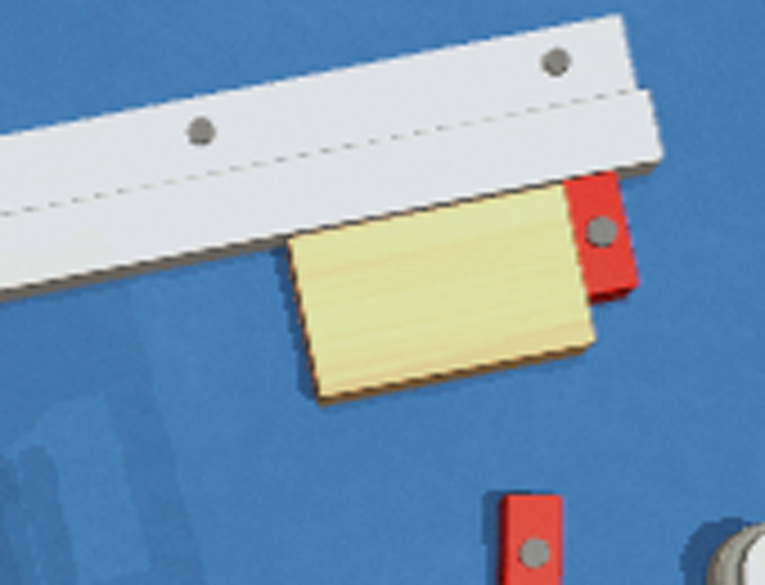

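The block looks seated: its top edge runs along the fence from (290,238) to (565,183) and its end meets the red stop at (578,240). As a check I press it once lightly into the fence at mid-length with the fingers shut.

```bash
python3 -c "
from h import *
go(-122,134,150,N); go(-122,134,10)"
```

```text
rot [array([0.   , 0.   , 0.006]), array([-0.   ,  0.   , -3.136])]
(-122, 134, 150) world [ 535. -144.] shift [-281.5  -58.5    0.8]
(-122, 134, 10) world [ 535. -144.] shift [-281.5  -58.5  140.8]
```

{"fn": "arm_command", "kwargs": {
  "plan": [
    [[0,0,0.006],[-35,-20,0],0],
    [[0,0,0.006],[-70,-40,0],0],
    [[0,0,0.006],[-105,-59,0],0],
    [[0,0,0.006],[-145,-59,0],0],
    [[0,0,0.006],[-185,-59,0],0],
    [[0,0,0.006],[-220,-59,0],0],
    [[0,0,0.006],[-255,-59,0],0],
    [[0,0,0.006],[-281,-59,0],0],
    [[0,0,0.006],[-281,-59,0],0],
    [[0,0,0.006],[-281,-59,20],0]
  ]
}}

```text
t: 12.07
position: [0.5377, -0.1505, 0.1333]
eef_rot: [0.645, 0.764, 0.001, 0.005]
ft_force: [0.1, 0.2, 0.5]
finger_gap: 0.0
grip_force: 0.0
```

```bash
python3 -c "
from h import *
st(); go(-124,134,12,N)"
```

```text
t 12.0667 nuz -120.1 126.9 133.3 ft [0.1 0.2 0.5] j6 -0.52 gap 0.00015670176205623656
rot [array([ 0.007,  0.006, -0.009]), array([ 0.009, -0.012,  3.133])]
(-124, 134, 12) world [ 533. -144.] shift [  7.7  -4.8 121.3]
```

{"fn": "arm_command", "kwargs": {
  "plan": [
    [[0,0,0],[0,-2,0],0],
    [[0,0,0],[0,-4,30],0],
    [[0,0,0],[0,-4,60],0],
    [[0,0,0],[0,-4,90],0],
    [[0,0,0],[0,-4,110],0],
    [[0,0,0],[0,-4,118],0],
    [[0,0,0],[0,-4,118],0]
  ]
}}

```text
t: 12.65
position: [0.5285, -0.1459, 0.0106]
eef_rot: [0.643, 0.766, -0.001, -0.002]
ft_force: [-0.9, 0.3, 0.4]
finger_gap: 0.002
grip_force: 0.0
```

```bash
python3 -c "
from h import *
st(); go(-104,134,12,N)"
```

```text
t 12.65 nuz -128.4 133.1 10.6 ft [-0.9  0.3  0.4] j6 -0.52 gap 0.0017894013586208495
rot [array([-0.004, -0.002, -0.004]), array([-3.000e-03,  7.000e-03,  3.137e+00])]
(-104, 134, 12) world [ 552. -141.] shift [ 1.  24.4 -1.5]
```

{"fn": "arm_command", "kwargs": {
  "plan": [
    [[0,0,0],[0,8,0],0],
    [[0,0,0],[0,15,0],0],
    [[0,0,0],[0,19,0],0],
    [[0,0,0],[0,22,0],0],
    [[0,0,0],[0,24,0],0],
    [[0,0,0],[0,24,0],0]
  ]
}}

```text
t: 13.15
position: [0.5546, -0.1423, 0.013]
eef_rot: [0.643, 0.766, 0.0, 0.001]
ft_force: [0.1, 0.0, -0.6]
finger_gap: -0.001
grip_force: 0.0
```

{"fn": "arm_command", "kwargs": {
  "plan": [
    [[0,0,0],[0,1,0],0],
    [[0,0,0],[0,2,0],0],
    [[0,0,0],[0,3,0],0],
    [[0,0,0],[0,3,0],0]
  ]
}}

```text
t: 13.48
position: [0.5562, -0.1417, 0.0122]
eef_rot: [0.643, 0.766, -0.0, -0.001]
ft_force: [-3.4, -0.8, 2.3]
finger_gap: -0.001
grip_force: 1.7
```

{"fn": "arm_command", "kwargs": {
  "plan": [
    [[0,0,0],[0,1,0],0],
    [[0,0,0],[0,2,0],0],
    [[0,0,0],[0,3,0],0],
    [[0,0,0],[0,3,0],0]
  ]
}}

```text
t: 13.82
position: [0.5563, -0.1416, 0.0122]
eef_rot: [0.643, 0.766, -0.002, -0.002]
ft_force: [-9.4, -2.7, 7.9]
finger_gap: -0.003
grip_force: 5.2
```

{"fn": "arm_command", "kwargs": {
  "plan": [
    [[0,0,0],[0,-6,0],0],
    [[0,0,0],[0,-20,0],0],
    [[0,0,0],[0,-22,-35],0],
    [[0,0,0],[0,-22,-70],0],
    [[0,0,0],[0,-22,-110],0],
    [[0,0,0],[30,-22,-140],0],
    [[0,0,0],[70,-22,-160],0],
    [[0,0,0],[110,-22,-160],0],
    [[0,0,0],[150,-22,-160],0],
    [[0,0,0],[190,-22,-160],0]
  ]
}}

```text
t: 14.65
position: [0.5064, 0.044, 0.1735]
eef_rot: [0.644, 0.765, 0.002, 0.001]
ft_force: [1.0, 1.0, -0.4]
finger_gap: -0.002
grip_force: 0.0
```

{"fn": "arm_command", "kwargs": {
  "plan": [
    [[0,0,0],[40,0,0],0],
    [[0,0,0],[80,0,0],0],
    [[0,0,0],[100,0,0],0],
    [[0,0,0],[100,0,0],0],
    [[0,0,0],[100,0,0],0]
  ]
}}

```text
t: 15.07
position: [0.4887, 0.142, 0.1724]
eef_rot: [0.642, 0.767, 0.001, 0.001]
ft_force: [0.6, -0.4, 0.1]
finger_gap: -0.0
grip_force: 0.0
```

Run:
```python
from h import *
st(); im=viewer.camera('top')
cv2.imwrite('pics/t5.png',cv2.resize(im[110:290,190:480],None,fx=2.75,fy=2.75,interpolation=cv2.INTER_CUBIC)[:,:,::-1])
```

```text
t 15.0667 nuz -116.7 423.5 172.4 ft [ 0.6 -0.4  0.1] j6 0.02 gap -9.086077071770424e-05
```

View pics/t5.png

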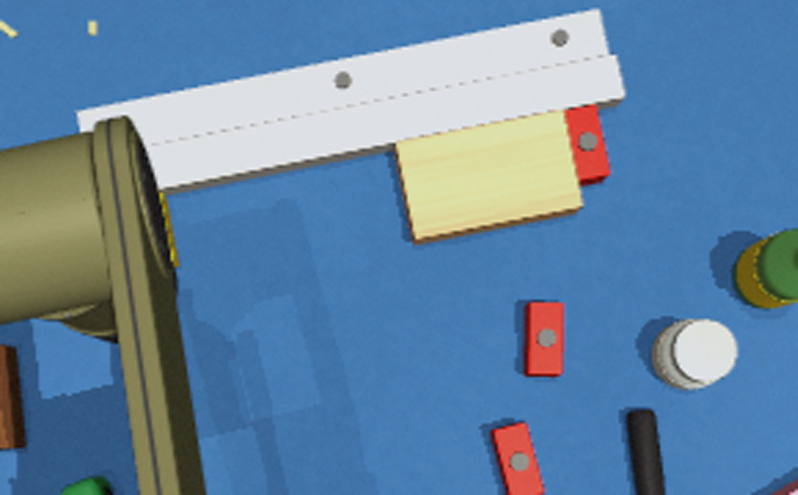

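The block, with corners at (398,143) and (582,208), is flush on the fence and butts against the red stop at (587,145). The red look-alikes have not moved and the hand is clear.

```bash
python3 -c "
from plant import order
print(order.hand_in())"
```

```text
the job is handed in; nothing more can be done
None
```

The pine block was pushed flat against the fence and up to the red stop, nothing else in the pictures looked moved, the hand is clear, and the job was handed in at about 15 s; the judge's verdict was not shown.

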